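Put the wide decal squeegee away in its rack

TASK

Put the wide squeegee away: take it by its black grip out of its wooden parking block and slide it, blade edge down, into the wide pair of guides of the squeegee rack until it sits fully home on the rack's base, then let go of it. Keep hold of it until its lower edge is down in the mouths of the guides (do not drop it in from above), and leave the narrow squeegee standing where it is.

Things in the scene. Friction and masses are not known exactly. Their poses are not given: they have to be found in the camera images.
- wide_squeegee: Loose, 60-130 g: flat yellow plastic blade 100 mm wide (its y), 6 thick (x), 74 high; black grip bar on top, 16 thick (x), 60 wide (y), 62 to 98 mm above the lower edge. Same front and back. Origin: middle of the lower edge; z up to the grip. Stands upright in the slot of one of two like wooden parking blocks (fixed, 34 mm high), lower edge 12 mm above the table, slot 22 mm deep, 9 mm wide.
- narrow_squeegee: Bystander, loose: the same colours, thickness and heights as the wide squeegee, but its blade is only 70 mm wide and its grip 46 mm. It stands in the other parking block (56 x 150 mm, slot along the 150 mm). Either block may be the nearer one. Origin: middle of its lower edge; z up, x across its thickness.
- rack: Squeegee rack, fixed: aluminium base plate 70 mm (x) by 262 mm (y), 6 mm thick, with two pairs of upright grey U-shaped guides side by side along y: the wide pair towards +y (middle at y = +59 mm), the narrow pair, for a 70 mm blade, towards -y (middle at y = -74 mm). Both are empty. Guide tops are 64 mm above the table. Origin: centre of the underside; z up.
- wide_bay (a point): Seat of the wide guides: on top of the base plate, midway between them, 6 mm above the table; axes as the rack's (y from guide to guide, x across the groove). Grooves 9 mm wide (x), their bottoms 106 mm apart (y), straight up to 36 mm above the seat, then flaring to 31 mm wide and 124 mm apart at 58 mm, the top. Open between the guides. A home squeegee has its origin here.
Mind the look-alikes: they are no part of the job. What is shaped like the wide_squeegee but red is not meant.

How it is judged:
On the way:
1. the wide squeegee is held with its lower edge down in the mouths of the wide guides (z of wide_squeegee in the frame of wide_bay below 0.055 m and horizontal distance between wide_squeegee and wide_bay below 0.02 m and contact force between the fingers and wide_squeegee above 0.5 N), for 0.1 s.
At the end, for the whole second after the job is handed in: The wide squeegee stands at rest in the wide pair of guides, grip up: its lower edge within 6 mm of the base plate, its origin within 12 mm (horizontally) of the seat point, along the guides and upright within 10 degrees (z of wide_squeegee in the frame of wide_bay between -0.006 and 0.006 m and horizontal distance between wide_squeegee and wide_bay below 0.012 m and angle between the y axis of wide_squeegee and the y axis of wide_bay, either way round below 0.18 rad and angle between wide_squeegee's own z axis and vertical below 0.18 rad and linear speed of wide_squeegee below 0.03 m/s); the robot touches nothing.
It fails at once if the narrow squeegee is moved from its place by more than 25 mm (distance of narrow_squeegee from where it was at the start of the episode above 0.025 m).
It also fails if it takes over 40 s, if anything falls off the work surface, if the arm or the gripper's body presses on something with over 40 N, if the wrist force passes 120 N, or if a joint passes its speed limit or range.

ROBOT

A 6-joint arm with a two-finger parallel gripper is mounted at the origin on the work surface. World frame = base frame: x ahead of the robot, y to its left, z up, the work surface at z = 0. Lengths are in m, angles in rad, forces in N, time in s.
With the tool pointing down it reaches from about 0.3 to 0.775 m from the base axis. Payload 14.6 kg.
Tool frame: the origin (TCP) lies on the centre line of the jaws, within the pads' length; the fingertips stand 19 mm ahead of it and the grasp point (between the pads) is the TCP; y points along the fingers, x is the direction in which the jaws open and shut, and the axes are right-handed (so a half turn about y gives the same grasp; the last joint's range is limited). The gripper opens to 94 mm and grips with 3 to 60 N. Pads are 16 mm wide; open, the fingers measure 119 mm over their backs; the gripper's body (75 mm by 177 mm) begins 78 mm behind the grasp point.
Start: joints at [-1.391, 0.3, 1.521, -0, 1.321, -0.067], TCP at [0.134, -0.533, 0.224] pointing down, gripper open.
Joint ranges: [-3.03, 3.03], [-0.79, 2.21], [0.23, 2.52], [-1.04, 4.18], [0, 3.07], [-2.55, 2.55]. Speed limits (rad/s): [2.22, 2.22, 2.57, 3.14, 3.14, 3.14].

INTERFACE

Orientations are given as [roll, pitch, yaw] about the fixed x, y, z axes, in that order (R = Rz(yaw) Ry(pitch) Rx(roll)).
In Python, from station import ctrl, optics gives the robot as it stands.
- The arm moves only by the tool jog_arm, never from a script. Its argument "targets" is a list of rows, each a list of 3 entries, a list of its own where there are three numbers: the finger opening in cm, from 0 to 9.4, then the shift along the tool's x, y, z in cm, then the turn about the tool's y in rad. A call has 1 to 10 rows; each row is the pose to reach, as a shift and turn from the pose commanded when the call began, along the tool's axes at that moment; what a row does not reach only later rows make up. A row lasts 1/10 s, in which the tool goes at most 50 mm and 8.59 degrees, less where a joint would pass 70% of its speed; a pose out of reach is approached as far as the arm can. A call with a gripper value outside its range is refused whole. The fingers move at their own pace and stop on an object; "grip_force" is the grip in N (left out, the last holds). Time passes only in rows, so rows that repeat a pose let the fingers close. It gives the time, the measured TCP pose, the force and the opening at its end, in the units of the state.
- ctrl.get_obs(): the state, without advancing time (a new reading comes with each control period).
- optics.camera(name): name is "side" or "top" or "wrist"; returns a dict with "img" (384x512x3 uint8, red, green, blue), "range_z" (384x512 float32, m along the optical axis (not along the pixel's ray), 0 where there is no reading), "camera_matrix" (3x3 intrinsics, pixels), "world_to_cam" (4x4, takes a point from world to camera coordinates); the wrist camera has in their place "mount" (4x4, takes a point from camera to tool coordinates, whose origin is the TCP and whose axes are the tool frame's). Camera axes: x right, y up, looking along -z (the intrinsics and any distortion apply to the point x, -y, -z); pixel columns grow to the right and rows downward; lengths in m; the calibration is good to about 2 mm. The wrist camera is an equidistant fisheye: a pixel r from the principal point sees the ray r / f radians off the axis. A picture is of the moment at which its call begins: read the wrist's pose just before it.
- ctrl.hand_in(): hands the job in, once; it reports no verdict.
The state is a dict: "time_s": time; "qpos": joint angles; "joint_vel": joint speeds; "tau": joint torques, N m; "ee_pos": TCP position; "eef_rot": TCP orientation; "force": force on the tool from outside, world axes, zero at the start; "moment": the same for the moment, N m; "grip_width": finger opening in m.
Only numpy, scipy, OpenCV 4.12 (cv2) and the standard library are available. Lean on these libraries where they do the work, as an engineer would, in place of code of your own. Each camera call takes 0.05 s, during which the arm holds its last target. There are 200 camera calls.

## Working session

There is one attempt and no reset: what is moved stays moved. The work goes in short steps, Python scripts to look and compute and a tool call to move; the robot and the scene stay as the last step left them, time stands still between calls to the robot, and variables do not carry over. Pictures are saved under pics/ and viewed, about 8 in all and at most 12, crops included, and the job is handed in when it is done.

Besides the shell and the picture viewer there is one more tool, called after ">>>" as name([rows], argument=value, ...), one row to a line, values as JSON. jog_arm: Moves the arm, as the interface text tells. Its arguments: {"type":"object","properties":{"targets":{"type":"array","items":{"type":"array"}},"grip_force":{"type":"number"}},"required":["targets"]}

```bash
ls; mkdir -p pics
python3 - <<'E'
from station import ctrl, optics
import cv2,numpy as np
o=ctrl.get_obs();print({k:np.round(v,3) for k,v in o.items()})
ims=[]
for n in("top","side"):
    c=optics.camera(n);np.savez(f"{n}0.npz",**c);print(n,c["camera_matrix"].round(1).tolist(),c["world_to_cam"].round(3).tolist(),[k for k in c])
    cv2.imwrite(f"pics/{n}0.png",cv2.cvtColor(c["img"],cv2.COLOR_RGB2BGR))
E
```

```text
pics
{'time_s': np.float64(0.0), 'qpos': array([-1.391,  0.3  ,  1.522,  0.   ,  1.321, -0.067]), 'joint_vel': array([ 0.001,  0.   , -0.   ,  0.   ,  0.   , -0.   ]), 'tau': array([ 0.0000e+00, -5.3181e+01, -3.5274e+01,  7.1000e-02,  2.4000e-02,
       -0.0000e+00]), 'ee_pos': array([ 0.134, -0.533,  0.224]), 'eef_rot': array([-1.571e+00,  1.000e-03, -1.324e+00]), 'force': array([-0.671, -0.223, -0.404]), 'moment': array([-0.053,  0.008,  0.013]), 'grip_width': np.float64(0.094)}
top [[364.1, 0.0, 258.5], [0.0, 364.1, 190.9], [0.0, 0.0, 1.0]] [[-0.122, -0.993, 0.002, 0.017], [0.972, -0.119, 0.202, -0.537], [-0.2, 0.026, 0.979, -0.845], [0.0, 0.0, 0.0, 1.0]] ['img', 'range_z', 'camera_matrix', 'world_to_cam']
side [[444.8, 0.0, 250.4], [0.0, 444.8, 192.6], [0.0, 0.0, 1.0]] [[-0.86, -0.511, 0.015, 0.46], [0.27, -0.43, 0.861, -0.202], [-0.433, 0.744, 0.508, -0.725], [0.0, 0.0, 0.0, 1.0]] ['img', 'range_z', 'camera_matrix', 'world_to_cam']
```

View pics/top0.png

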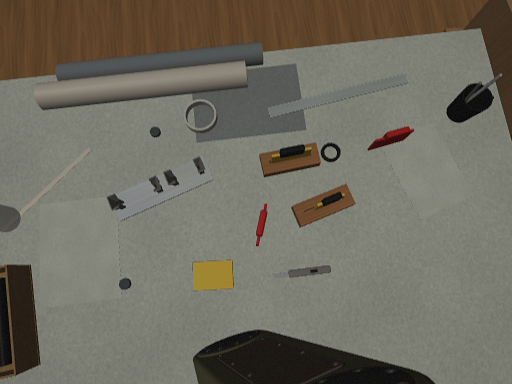

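View pics/side0.png

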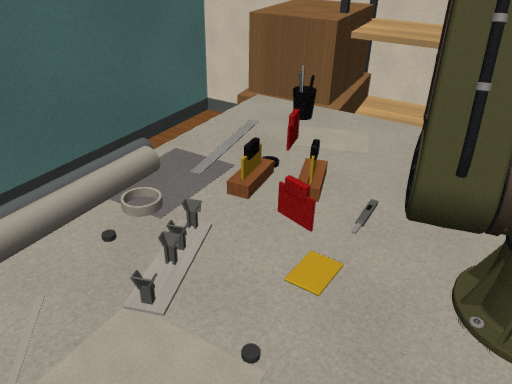

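The wide squeegee looks to be the far one, with its block at about (290,158). The near one at (323,205) is narrow. The rack runs from (116,202) to (199,165), and the wide pair is the left one, at (116,202) and (155,184).

```bash
cat > h.py <<'E'
import numpy as np,cv2
from station import ctrl,optics
def pts(c):
    K=c["camera_matrix"];Z=c["range_z"].astype(float);v,u=np.mgrid[:Z.shape[0],:Z.shape[1]]
    P=np.stack([(u-K[0,2])/K[0,0]*Z,-(v-K[1,2])/K[1,1]*Z,-Z,np.ones_like(Z)],-1)
    return (P@np.linalg.inv(c["world_to_cam"]).T)[...,:3]
def rect(Q):
    r=cv2.minAreaRect((Q[:,:2]*1000).astype(np.float32));b=cv2.boxPoints(r)
    i=b[1]-b[0];j=b[2]-b[1];l=i if np.hypot(*i)>np.hypot(*j) else j
    return np.round(r[0],1),np.round(r[1],1),np.round(np.degrees(np.arctan2(l[1],l[0]))%180,1)
def blobs(P,m,n=15):
    k,L=cv2.connectedComponents(m.astype(np.uint8))
    for i in range(1,k):
        if (L==i).sum()>=n:
            Q=P[L==i];vv,uu=np.nonzero(L==i);print(len(Q),"px",int(uu.mean()),int(vv.mean()),*rect(Q),"z",Q[:,2].min().round(3),Q[:,2].max().round(3))
E
python3 - <<'E'
from h import *
for n in("top","side"):
    c=dict(np.load(n+"0.npz"));P=pts(c);h=cv2.cvtColor(c["img"],cv2.COLOR_RGB2HSV)
    H,S,V=[h[...,i].astype(int) for i in range(3)];z=P[...,2];ok=(c["range_z"]>0)&(P[...,0]>.25)&(P[...,0]<.75)&(abs(P[...,1])<.5)
    if n=="top": print("table z",np.median(z[180:220,230:250]))
    print(n,"grip");blobs(P,ok&(V<70)&(z>.09)&(z<.14))
    print("yellow");blobs(P,ok&(abs(H-25)<8)&(S>150)&(z>.02)&(V>60),8)
    print("wood");blobs(P,ok&(H<20)&(S>100)&(z>.025)&(z<.045),50)
    print("guides");blobs(P,ok&(S<60)&(z>.05)&(z<.08),8)
    print("base");blobs(P,ok&(S<60)&(z>.003)&(z<.012)&(V>110),150)
E
```

```text
table z -0.0002840107328529462
top grip
187 px 291 149 [ 615.2 -138.9] [14.5 59.2] 95.5 z 0.09 0.114
137 px 331 198 [ 487.4 -214.9] [14.5 44.9] 105.4 z 0.09 0.115
yellow
163 px 289 155 [ 624.2 -143.4] [ 24.4 110.3] 95.9 z 0.026 0.089
9 px 342 194 [ 497.2 -248.8] [ 4.7 27.6] 118.7 z 0.026 0.107
40 px 317 205 [ 483.3 -191.1] [13.  24.3] 105.8 z 0.02 0.088
wood
794 px 289 160 [ 615.7 -139.6] [ 54.6 149.3] 95.1 z 0.025 0.039
1031 px 322 205 [ 485.4 -207.1] [ 54.5 150.2] 105.4 z 0.025 0.038
guides
85 px 198 162 [620.7  91.1] [38.1 19.3] 16.7 z 0.051 0.066
100 px 168 176 [596.1 166.9] [37.2 19.9] 17.9 z 0.05 0.068
86 px 154 181 [584.4 203.3] [38.9 19. ] 18.8 z 0.05 0.067
111 px 112 201 [550.7 308. ] [37.2 20.2] 17.4 z 0.05 0.068
base
1981 px 161 188 [584.7 199.4] [ 76.7 262.9] 108.9 z 0.003 0.011
side grip
177 px 251 145 [ 614.8 -137.4] [16.1 61. ] 95.4 z 0.09 0.112
106 px 314 146 [ 487.3 -214.3] [15.4 44.1] 106.1 z 0.091 0.112
yellow
330 px 249 163 [ 613.4 -137.4] [ 9.1 98.8] 91.7 z 0.033 0.098
117 px 312 168 [ 490.1 -213.7] [11.6 72. ] 106.0 z 0.021 0.089
wood
579 px 250 174 [ 616.4 -140.3] [ 58.4 153.9] 94.9 z 0.025 0.037
557 px 313 174 [ 485.9 -207.8] [ 56.3 155.7] 105.5 z 0.025 0.043
242 px 296 208 [452.7 -44.5] [  9.3 102.5] 160.9 z 0.025 0.045
guides
167 px 191 203 [619.4  90.8] [37.9 22.4] 18.3 z 0.05 0.066
367 px 172 233 [589.4 184.4] [38.1 60.4] 106.5 z 0.05 0.067
217 px 141 278 [549.4 307.6] [38.  21.1] 15.9 z 0.05 0.067
base
2447 px 168 272 [584.6 197.7] [ 71.6 267. ] 107.9 z 0.003 0.01
```

>>> jog_arm([
  [9.4,[-26.6,0,56.3],-1.42],
  [9.4,[-26.6,0,56.3],-1.42],
  [9.4,[-26.6,0,56.3],-1.42],
  [9.4,[-26.6,0,56.3],-1.42],
  [9.4,[-26.6,0,56.3],-1.42],
  [9.4,[-26.6,0,56.3],-1.42],
  [9.4,[-26.6,0,56.3],-1.42],
  [9.4,[-26.6,0,56.3],-1.42],
  [9.4,[-26.6,0,56.3],-1.42],
  [9.4,[-26.6,0,56.3],-1.42],
])

```text
time_s: 1.1
ee_pos: [0.5218, -0.2141, 0.2243]
eef_rot: [-1.571, 0.0, 0.102]
force: [0.6, -0.4, -0.0]
grip_width: 0.0939
```

>>> jog_arm([
  [9.4,[10.05,0,6.6],0.007],
  [9.4,[10.05,0,6.6],0.007],
  [9.4,[10.05,0,6.6],0.007],
  [9.4,[10.05,0,6.6],0.007],
  [9.4,[10.05,0,6.6],0.007],
])

```text
time_s: 1.6
ee_pos: [0.6139, -0.1405, 0.2238]
eef_rot: [-1.571, 0.001, 0.089]
force: [-0.7, -0.3, -0.0]
grip_width: 0.0937
```

Run:
```python
from h import *
o=ctrl.get_obs();print(o["ee_pos"],o["eef_rot"])
c=optics.camera("wrist");print(c["camera_matrix"].round(1).tolist(),c["mount"].round(3).tolist())
cv2.imwrite("pics/w1.png",cv2.cvtColor(c["img"],cv2.COLOR_RGB2BGR))
```

```text
[ 0.6138981  -0.14050567  0.22383268] [-1.57056032e+00  1.12150947e-03  8.94899725e-02]
[[297.3, 0.0, 255.2], [0.0, 297.3, 189.7], [0.0, 0.0, 1.0]] [[1.0, 0.002, 0.0, -0.0], [0.0, 0.225, -0.974, -0.161], [-0.002, 0.974, 0.225, 0.066], [0.0, 0.0, 0.0, 1.0]]
```

View pics/w1.png

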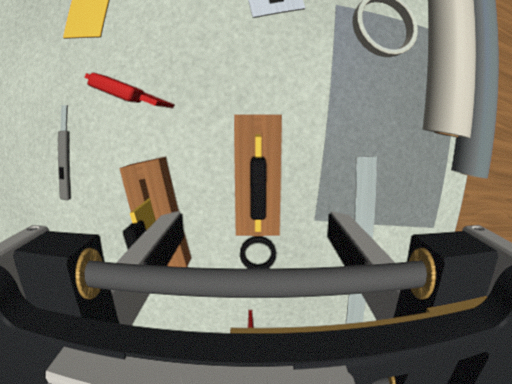

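The wrist view shows the grip centred at about (258,188), 2–3 mm from the jaw centre and aligned. I'll correct that and descend.

>>> jog_arm([
  [9.4,[0.2,3,0.2],0],
  [9.4,[0.2,6,0.2],0],
  [9.4,[0.2,9,0.2],0],
  [9.4,[0.2,11.5,0.2],0],
  [9.4,[0.2,13.1,0.2],0],
  [9.4,[0.2,13.1,0.2],0],
  [9.4,[0.2,13.1,0.2],0],
])

```text
time_s: 2.35
ee_pos: [0.6163, -0.1388, 0.0946]
eef_rot: [-1.571, -0.001, 0.088]
force: [0.4, 0.9, 0.2]
grip_width: 0.0939
```

>>> jog_arm([
  [1.0,[0,0,0],0],
  [1.0,[0,0,0],0],
  [1.0,[0,0,0],0],
  [1.0,[0,0,0],0],
  [1.0,[0,0,0],0],
  [1.0,[0,0,0],0],
  [1.0,[0,0,0],0],
  [1.0,[0,0,0],0],
  [1.0,[0,0,0],0],
  [1.0,[0,0,0],0],
], grip_force=30)

```text
time_s: 3.35
ee_pos: [0.6161, -0.1383, 0.0934]
eef_rot: [-1.571, 0.0, 0.089]
force: [0.3, 0.0, -0.7]
grip_width: 0.0176
```

>>> jog_arm([
  [1.0,[0,0,0],0],
  [1.0,[0,0,0],0],
  [1.0,[0,-1,0],0],
  [1.0,[0,-2.5,0],0],
  [1.0,[0,-5,0],0],
  [1.0,[0,-8,0],0],
  [1.0,[0,-11,0],0],
  [1.0,[0,-13,0],0],
  [1.0,[0,-13,0],0],
  [1.0,[0,-13,0],0],
])

```text
time_s: 4.35
ee_pos: [0.6159, -0.1382, 0.2235]
eef_rot: [-1.571, -0.0, 0.089]
force: [-0.3, 0.5, -1.4]
grip_width: 0.0157
```

Run:
```python
from h import *
o=ctrl.get_obs();print(o["ee_pos"],o["eef_rot"],o["grip_width"])
c=optics.camera("side")
P=pts(c);h=cv2.cvtColor(c["img"],cv2.COLOR_RGB2HSV);H,S,V=[h[...,i].astype(int) for i in range(3)]
m=(abs(H-25)<8)&(S>150)&(V>60)&(P[...,2]>.1)&(P[...,2]<.3)
blobs(P,m)
cv2.imwrite("pics/s1.png",cv2.cvtColor(c["img"],cv2.COLOR_RGB2BGR))
```

```text
[ 0.61594204 -0.13820301  0.22347661] [-1.57087227e+00 -2.81057122e-04  8.90111997e-02] 0.01568487610024113
520 px 250 116 [ 614.8 -136.9] [ 7.8 98.9] 94.4 z 0.141 0.217
```

View pics/s1.png

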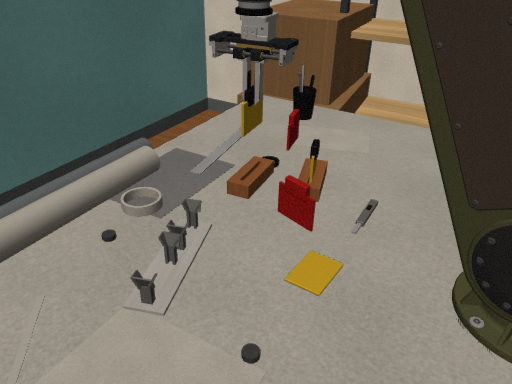

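The squeegee is held upright at about (250,116), and the narrow one has not moved. Next I'll carry it over the wide bay.

>>> jog_arm([
  [1.0,[-0.1,0,2.5],0],
  [1.0,[-0.3,0,7],-0.05],
  [1.0,[-0.4,0,11.5],-0.1],
  [1.0,[-0.6,0,16],-0.15],
  [1.0,[-0.7,0,20.5],-0.2],
  [1.0,[-0.9,0,25],-0.223],
  [1.0,[-1.1,0,30],-0.223],
  [1.0,[-1.3,0,35],-0.223],
  [1.0,[-1.4,0,38],-0.223],
  [1.0,[-1.4,0,39.5],-0.223],
])

```text
time_s: 5.4
ee_pos: [0.5659, 0.2563, 0.2219]
eef_rot: [-1.571, 0.002, 0.314]
force: [-0.4, -0.3, -0.6]
grip_width: 0.016
```

>>> jog_arm([
  [1.0,[0,2,0],0],
  [1.0,[0,4,0],0],
  [1.0,[0,4,0],0],
  [1.0,[0,4,0],0],
])

```text
time_s: 5.8
ee_pos: [0.5672, 0.2533, 0.1834]
eef_rot: [-1.571, 0.001, 0.311]
force: [0.1, 0.4, -0.8]
grip_width: 0.016
```

Run:
```python
from h import *
o=ctrl.get_obs();print(o["ee_pos"],o["eef_rot"],o["grip_width"])
for n in("side","top"):
    c=optics.camera(n);P=pts(c);h=cv2.cvtColor(c["img"],cv2.COLOR_RGB2HSV);H,S,V=[h[...,i].astype(int) for i in range(3)]
    z=P[...,2];near=(P[...,1]>.05)&(P[...,1]<.4)&(P[...,0]>.45)&(P[...,0]<.7)
    print(n,"blade");blobs(P,near&(abs(H-25)<8)&(S>150)&(V>60)&(z>.08))
    print("guides");blobs(P,near&(S<60)&(z>.05)&(z<.08),8)
    cv2.imwrite(f"pics/{n}2.png",cv2.cvtColor(c["img"],cv2.COLOR_RGB2BGR))
```

```text
[0.56718224 0.25326139 0.1833869 ] [-1.57089794e+00  9.83740504e-04  3.11252279e-01] 0.01600600925805541
side blade
178 px 141 133 [551.3 265.9] [72.2 40.6] 49.2 z 0.271 0.294
981 px 151 222 [567.9 253.3] [ 10.8 102.1] 107.2 z 0.103 0.178
guides
170 px 191 203 [619.8  91.3] [38.5 21.8] 23.7 z 0.05 0.066
372 px 172 233 [588.7 185.3] [37.8 59.6] 107.7 z 0.05 0.066
213 px 142 278 [549.8 307.5] [38.7 22.3] 18.3 z 0.05 0.067
top blade
228 px 135 180 [572.5 234.6] [ 5.5 63.8] 109.9 z 0.104 0.178
guides
82 px 199 162 [620.7  90.8] [39.  19.2] 18.7 z 0.05 0.067
100 px 168 176 [595.9 167. ] [36.7 19.8] 18.3 z 0.05 0.067
84 px 154 181 [584.8 203.4] [40.1 19.2] 19.7 z 0.05 0.066
```

View pics/side2.png

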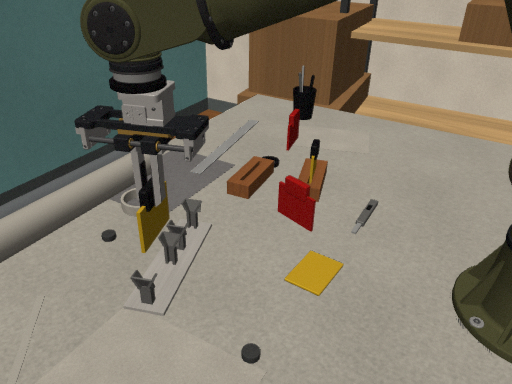

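The blade is about 1–2 mm short of the bay centre, so I'll correct that and descend into the mouths.

>>> jog_arm([
  [1.0,[0.05,1,0.15],0],
  [1.0,[0.05,2.5,0.15],0],
  [1.0,[0.05,3.5,0.15],0],
  [1.0,[0.05,4.5,0.15],0],
  [1.0,[0.05,5,0.15],0],
  [1.0,[0.05,5.5,0.15],0],
  [1.0,[0.05,5.5,0.15],0],
  [1.0,[0.05,5.5,0.15],0],
])

```text
time_s: 6.7
ee_pos: [0.5672, 0.2556, 0.1287]
eef_rot: [-1.571, -0.0, 0.312]
force: [0.1, -0.1, -0.6]
grip_width: 0.0159
```

Run:
```python
from h import *
o=ctrl.get_obs();print(o["ee_pos"],o["eef_rot"],o["grip_width"],o["force"],o["moment"])
c=optics.camera("side");P=pts(c);h=cv2.cvtColor(c["img"],cv2.COLOR_RGB2HSV);H,S,V=[h[...,i].astype(int) for i in range(3)]
z=P[...,2];near=(P[...,1]>.05)&(P[...,1]<.4)&(P[...,0]>.45)&(P[...,0]<.7)
blobs(P,near&(abs(H-25)<8)&(S>150)&(V>60)&(z>.03)&(z<.2))
cv2.imwrite("pics/s3.png",cv2.resize(cv2.cvtColor(c["img"][150:330,80:260],cv2.COLOR_RGB2BGR),None,fx=3,fy=3))
```

```text
[0.56717551 0.25556743 0.12873691] [-1.57074687e+00 -4.19184964e-04  3.12000935e-01] 0.01588701381142047 [ 0.06606243 -0.07566542 -0.55593503] [-0.00927881 -0.07290025 -0.04188858]
856 px 153 251 [566.2 254.9] [  7.4 101.3] 107.2 z 0.048 0.123
```

View pics/s3.png

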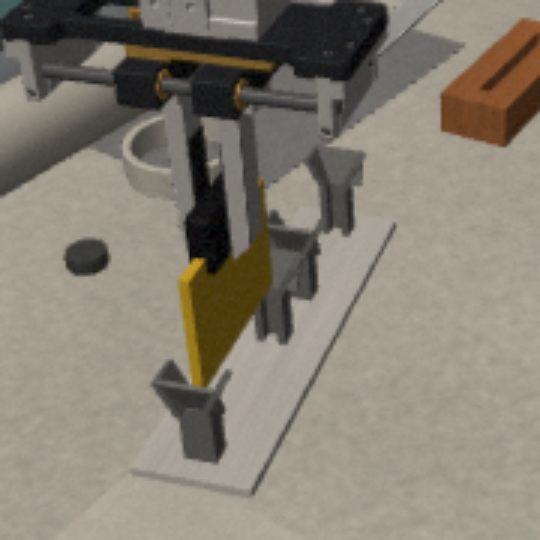

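The blade is in both mouths, centred, and there is no contact force. I'll continue down slowly.

>>> jog_arm([
  [1.0,[0,0.4,0],0],
  [1.0,[0,0.8,0],0],
  [1.0,[0,1.2,0],0],
  [1.0,[0,1.6,0],0],
  [1.0,[0,1.6,0],0],
])

```text
time_s: 7.25
ee_pos: [0.5668, 0.2554, 0.1117]
eef_rot: [-1.571, 0.001, 0.312]
force: [0.1, -0.1, -0.7]
grip_width: 0.0157
```

>>> jog_arm([
  [1.0,[0,0.4,0],0],
  [1.0,[0,0.8,0],0],
  [1.0,[0,1.2,0],0],
  [1.0,[0,1.6,0],0],
  [1.0,[0,1.9,0],0],
  [1.0,[0,2.1,0],0],
  [1.0,[0,2.1,0],0],
])

```text
time_s: 7.95
ee_pos: [0.567, 0.2555, 0.0912]
eef_rot: [-1.571, 0.0, 0.312]
force: [-0.8, 0.1, -0.9]
grip_width: 0.016
```

Still free of contact. I'll lower by small steps until it touches the base.

>>> jog_arm([
  [1.0,[0,0.1,0],0],
  [1.0,[0,0.2,0],0],
  [1.0,[0,0.3,0],0],
  [1.0,[0,0.3,0],0],
])

```text
time_s: 8.35
ee_pos: [0.567, 0.2555, 0.0883]
eef_rot: [-1.571, 0.0, 0.312]
force: [0.2, -0.2, -0.9]
grip_width: 0.0157
```

>>> jog_arm([
  [1.0,[0,0.1,0],0],
  [1.0,[0,0.2,0],0],
  [1.0,[0,0.2,0],0],
])

```text
time_s: 8.65
ee_pos: [0.5672, 0.2556, 0.0874]
eef_rot: [-1.571, -0.001, 0.312]
force: [-3.3, -2.2, 7.4]
grip_width: 0.0158
```

It has touched the base with about 7 N upward. Now I'll release and retreat.

>>> jog_arm([
  [5,[0,0,0],0],
  [5,[0,0,0],0],
  [5,[0,0,0],0],
  [5,[0,0,0],0],
  [5,[0,0,0],0],
  [5,[0,0,0],0],
])

```text
time_s: 9.25
ee_pos: [0.567, 0.2555, 0.0864]
eef_rot: [-1.571, 0.0, 0.312]
force: [0.2, 0.5, -0.0]
grip_width: 0.0501
```

>>> jog_arm([
  [5,[0,-1,0],0],
  [5,[0,-3,0],0],
  [5,[0,-6,0],0],
  [5,[0,-10,0],0],
  [5,[0,-14,0],0],
  [5,[0,-18,0],0],
  [5,[0,-18,0],0],
  [5,[0,-18,0],0],
])

```text
time_s: 10.05
ee_pos: [0.5671, 0.2555, 0.2675]
eef_rot: [-1.571, -0.002, 0.312]
force: [-0.2, -0.3, -2.0]
grip_width: 0.05
```

Run:
```python
from h import *
o=ctrl.get_obs();print(o["ee_pos"],o["grip_width"],o["force"],o["time_s"])
for n in("side","top"):
    c=optics.camera(n);P=pts(c);h=cv2.cvtColor(c["img"],cv2.COLOR_RGB2HSV);H,S,V=[h[...,i].astype(int) for i in range(3)]
    z=P[...,2];near=(P[...,0]>.4)&(P[...,0]<.7)&(abs(P[...,1])<.4)
    print(n,"blade");blobs(P,near&(abs(H-25)<8)&(S>150)&(V>60)&(z>.008)&(z<.12))
    print("grip");blobs(P,near&(V<60)&(z>.085)&(z<.13))
    if n=="side":cv2.imwrite("pics/s4.png",cv2.resize(cv2.cvtColor(c["img"][100:330,80:350],cv2.COLOR_RGB2BGR),None,fx=2.5,fy=2.5))
```

```text
[0.56710325 0.2555307  0.26752937] 0.05001724575038089 [-0.17347248 -0.34527459 -1.97685767] 10.05
side blade
119 px 312 168 [ 490.1 -212.5] [12.5 69.7] 106.0 z 0.019 0.088
681 px 158 263 [564.7 254.2] [ 10.2 102.1] 105.8 z 0.009 0.097
grip
113 px 314 147 [ 486.4 -210.1] [16.1 41. ] 105.6 z 0.085 0.112
391 px 155 239 [565.5 255.5] [15.6 59.1] 106.7 z 0.085 0.107
top blade
264 px 136 194 [566.7 258.7] [ 11.8 109.1] 104.2 z 0.009 0.087
44 px 317 205 [ 480.3 -190.8] [ 6.9 18.8] 103.5 z 0.009 0.086
grip
198 px 129 189 [567.4 253.1] [14.3 57.7] 107.4 z 0.085 0.107
139 px 331 198 [ 487.1 -214.4] [14.1 43.7] 105.5 z 0.086 0.113
```

View pics/s4.png

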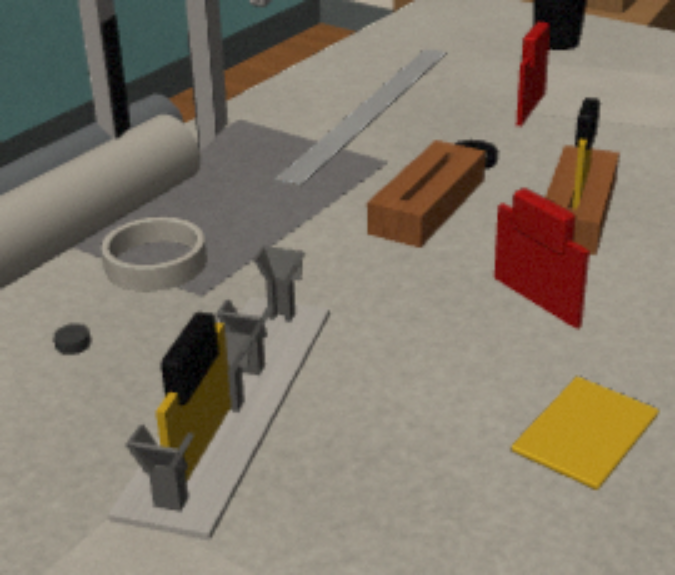

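It is home: the grip top is 6 mm lower than it was in the block, which matches the nominal 104 mm against 110 mm. It is upright and centred, and the narrow squeegee has not moved.

```bash
python3 -c "
from station import ctrl
print(ctrl.hand_in())"
```

```text
the job is handed in; nothing more can be done
None
```

The wide squeegee is in the wide guides and the job is handed in, at about 10 s on the robot's clock. I gripped it by its black grip and lifted it from the far block. I held it all the way down until it touched the rack's base (about 7 N upward), then opened the fingers and backed the gripper off 18 cm.

Last checks, all from the camera images:
- **Seated:** the grip top is 6 mm lower than it was in the block, as it should be when home.
- **Position:** the top and side views put its centre within about 3 mm of the bay centre.
- **Alignment:** it stands upright, within about 1–2° of the guides. The visible blade patches alone gave up to about 4° off because the guides partly hide them.
- **Narrow squeegee:** it has not moved from its block. Its measured position changed by less than 2 mm, apart from one partly hidden patch in the side view that read about 4 mm off.
- **Robot:** the arm is clear of everything.

No check failed. The hand-in reported no verdict.

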